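# Put the calibration block away in the instrument drawer

### The arm

A 7-joint arm with a two-finger parallel gripper is mounted at the origin on the work surface. World frame = base frame: x ahead of the robot, y to its left, z up, the work surface at z = 0. Lengths are in m, angles in rad, forces in N, time in s.
With the tool pointing down it reaches from about 0.4 to 0.85 m from the base axis. Payload 4.4 kg.
Tool frame: the origin (TCP) lies at the very end of the fingers, on their centre line; the grasp point (between the pads) lies 19 mm behind it (robot.pinch_z is the distance from the TCP to the grasp point, in m); x points along the fingers, y is the direction in which the jaws open and shut, and the axes are right-handed (so a half turn about x gives the same grasp; the last joint's range is limited). The gripper opens to 94 mm and grips with 3 to 60 N. Pads are 16 mm wide; open, the fingers measure 119 mm over their backs; the gripper's body (75 mm by 177 mm) begins 78 mm behind the grasp point.
Start: joints at [-1.313, 0.628, 0.038, 1.517, -0.027, 0.996, -0.02], TCP at [0.207, 0.616, 0.205] pointing down, gripper open.
Joint ranges: [-3.06, 3.06], [-0.37, 2.12], [-1.25, 1.32], [0.18, 2.47], [-1.1, 4.24], [0.23, 1.98], [-2.94, 2.94]. Speed limits (rad/s): [2.57, 2.57, 3.14, 3.14, 3.14, 3.14, 3.14].

### API

Orientations are given as a 3x3 rotation matrix whose columns are the frame's x, y, z axes.
In Python, from rig import robot, optics, ticket gives the robot as it stands.
- The arm moves only by the tool move_arm, never from a script. Its argument "plan" is one flat list of numbers, 5 for each row, row after row: the closure, from 0 (fully open) to 1 (shut), then the shift along the tool's x, y, z in mm, then the turn about the tool's x in rad. A call has 1 to 8 rows; each row is the pose to reach, as a shift and turn from the pose commanded when the call began, along the tool's axes at that moment; what a row does not reach only later rows make up. A row lasts 1/12 s, in which the tool goes at most 41.7 mm and 7.16 degrees, less where a joint would pass 70% of its speed; a pose out of reach is approached as far as the arm can. A call with a gripper value outside its range is refused whole. The fingers move at their own pace and stop on an object; "squeeze" is the grip in N (left out, the last holds). Time passes only in rows, so rows that repeat a pose let the fingers close. It gives the time, the measured TCP pose, the force and the opening at its end, in the units of the state.
- robot.sense(): the state, without advancing time (a new reading comes with each control period).
- optics.get_image(name): name is "side" or "top" or "wrist"; returns a dict with "pixels" (384x512x3 uint8, red, green, blue), "depth" (384x512 float32, m along the optical axis (not along the pixel's ray), 0 where there is no reading), "mtx" (3x3 intrinsics, pixels), "cam_to_world" (4x4, takes a point from camera to world coordinates); the wrist camera has in their place "T_tool_cam" (4x4, takes a point from camera to tool coordinates, whose origin is the TCP and whose axes are the tool frame's). Camera axes: x right, y down, z forward; pixel columns grow to the right and rows downward; lengths in m; the calibration is good to about 2 mm. A picture is of the moment at which its call begins: read the wrist's pose just before it.
- ticket.close_job(): hands the job in, once; it reports no verdict.
The state is a dict: "time_s": time; "joints": joint angles; "qd": joint speeds; "joint_efforts": joint torques, N m; "eef_pos": TCP position; "tcp_rot": TCP orientation; "wrist_force": force on the tool from outside, world axes, zero at the start; "moment": the same for the moment, N m; "grip_width": finger opening in m.
Only numpy, scipy, OpenCV 4.12 (cv2) and the standard library are available. Lean on these libraries where they do the work, as an engineer would, in place of code of your own. Each camera call takes 0.05 s, during which the arm holds its last target.

### The job

First pull the drawer of the bench-top unit fully open by its handle. Then lift the red-capped calibration block out of its red-marked dock by its two narrow ends, stand it upright on the open bench and let go, take it again by its two broad faces, and set it down gently, without dropping it, in the free red-floored pocket of the drawer. Finally push the drawer fully shut without slamming it; leave the blue-capped block and everything else on the bench where they stand.

Things in the scene. Friction and masses are not known exactly. Their poses are not given: they have to be found in the camera images.
- unit: White bench-top drawer unit, fixed, 240 mm deep (x) x 260 wide (y) x 130 high. Origin: centre of its underside. x points from front to back (the drawer slides out along -x), y to the left seen from the robot, z up. Front edge of the shell at x = -120 mm; the drawer's outer face at -135 mm when shut, its top edge 118 mm high. A yellow-capped block is fixed in the drawer's right pocket.
- drawer (a joint): How far the drawer is pulled out, in m: 0 shut, 0.160 fully open at its stop; it may stand up to 0.03 open at first. It slides with a few newtons (about 4) of friction and stays where it is left.
- handle (a point): Centre of the drawer's steel bar handle, 100 mm above the bench; axes as the unit; moves with the drawer. Bar 12 mm thick, 130 mm long along y, a post to the face 57 mm either side of the centre; its axis stands 45 mm out from the drawer's face and 18 mm below the face's top edge: grip it from above with one finger behind it.
- pocket (a point): Centre of the red floor of the free left pocket, 16 mm above the bench; axes as the unit; moves with the drawer. 50 mm in x between sills 10 mm high, 70 mm in y between foam walls 88 mm high (no room for fingers there). The block fits with its broad faces to front and back, either way round. Finger room: drawer face 63 mm in front of this point, the shell 67 mm behind it when fully open.
- block_red: Aluminium calibration block with red cap, 42 mm (x) x 62 (y) x 80 high, 0.35 to 0.65 kg, standing in dock_red. Origin: centre of its underside; z up. Its broad faces look along its x (42 mm apart), its narrow ends along its y (62 mm apart). Good grip: 60 mm above its underside with about 60 N.
- dock_red: Fixed dock, red marks: plate 120 mm (x) x 150 (y) x 10 high; cheeks at +x and -x (14 thick, 70 long, 98 mm high, 50 mm apart) cover the block's broad faces: take it by the narrow ends, along the dock's y. Origin: centre of underside. Stands left or right of the unit, the blue dock opposite. The bench at about (0.41, +-0.24) m on the dock's side stays free, also with the drawer open.
- block_blue: Same block with a blue cap in the blue-marked dock of the same kind; must stay there. Origin: centre of its underside.
- holder_a: Bystander: steel specimen holder, disc 90 mm across, 28 high, on the bench. Origin: centre of underside.
- holder_b: Bystander: the same disc lying on top of the drawer unit.
- weight: Bystander: steel loading weight, 60 mm across, 90 high, with a small knob. Origin: centre of underside.
- mouse: Bystander: computer mouse, 100 x 60 x 32 mm, on the bench between robot and drawer unit. Origin: centre of underside.
- bottle: Bystander: white plastic bottle, 56 mm across, 140 high, at the right. Origin: centre of underside.
Mind the look-alikes: they are no part of the job. What is shaped like the block_red but purple or yellow is not meant.

How it is judged:
On the way, in this order (a step that is already met when the one before it is completed fails the run):
1. the drawer is pulled fully open (at least 145 of 160 mm) (value of joint drawer above 0.145 m), for 0.2 s.
2. the red-capped block, out of its dock, stands upright on the open bench and is let go (height (world z) of block_red between -0.004 and 0.004 m and angle between block_red's own z axis and vertical below 0.1 rad and linear speed of block_red below 0.03 m/s and contact force between the fingers and block_red below 0.05 N), for 0.2 s.
3. the block stands in the free pocket of the open drawer and is let go (x of block_red in the frame of pocket between -0.009 and 0.009 m and y of block_red in the frame of pocket between -0.009 and 0.009 m and z of block_red in the frame of pocket between -0.005 and 0.005 m and angle between block_red's own z axis and vertical below 0.1 rad and contact force between the fingers and block_red below 0.05 N and value of joint drawer above 0.1 m), for 0.2 s.
At the end, for the whole second after the job is handed in: The drawer is shut to within 6 mm; the red-capped block stands upright (within 0.1 rad), released and at rest in the free pocket, within 9 mm of its centre and 5 mm of its floor; the blue-capped block is within 20 mm and the other bystanders within 30 mm of where they started (value of joint drawer below 0.006 m and linear speed of block_red below 0.02 m/s and x of block_red in the frame of pocket between -0.009 and 0.009 m and y of block_red in the frame of pocket between -0.009 and 0.009 m and z of block_red in the frame of pocket between -0.005 and 0.005 m and angle between block_red's own z axis and vertical below 0.1 rad and contact force between the fingers and block_red below 0.05 N and distance of block_blue from where it was at the start of the episode below 0.02 m and distance of each of holder_a, holder_b, weight, mouse, bottle from where it was at the start of the episode below 0.03 m); the robot touches nothing.
It fails at once if the red-capped block is dropped, or the drawer slammed with it inside (block faster than 0.4 m/s while not held) (linear speed of block_red above 0.4 m/s and contact force between the fingers and block_red below 0.05 N).
It fails at once if the drawer is slammed (shutting faster than 0.5 m/s) (velocity of joint drawer below -0.5 m/s).
It fails at once if the blue-capped block is moved by more than 20 mm (distance of block_blue from where it was at the start of the episode above 0.02 m).
It fails at once if another loose thing is moved by more than 30 mm (distance of any of holder_a, holder_b, weight, mouse, bottle from where it was at the start of the episode above 0.03 m).
It also fails if it takes over 72 s, if anything falls off the work surface, if the arm or the gripper's body presses on something with over 40 N, if the wrist force passes 120 N, or if a joint passes its speed limit or range.

## Working session

There is one attempt and no reset: what is moved stays moved. The work goes in short steps, Python scripts to look and compute and a tool call to move; the robot and the scene stay as the last step left them, time stands still between calls to the robot, and variables do not carry over. Pictures are saved under pics/ and viewed, and the job is handed in when it is done.

Besides the shell and the picture viewer there is one more tool, called after "Request:" as name(argument=value, ...) on one line, values as JSON. move_arm: Moves the arm, as the interface text tells. Its arguments: {"type":"object","properties":{"plan":{"type":"array"},"squeeze":{"type":"number"}},"required":["plan"]}

```bash
ls; mkdir -p pics; cat > h.py <<'E'
import numpy as np, cv2
from rig import robot, optics, ticket
def snap(n,f):
    s=robot.sense(); im=optics.get_image(n)
    cv2.imwrite(f'pics/{f}.png',im['pixels'][:,:,::-1])
    if n=='wrist':
        T=np.eye(4);T[:3,:3]=s['tcp_rot'];T[:3,3]=s['eef_pos'];im['cw']=T@im['T_tool_cam']
    else: im['cw']=im['cam_to_world']
    np.savez(f'pics/{f}.npz',p=im['pixels'],d=im['depth'],K=im['mtx'],T=im['cw'])
    return im
def cloud(f):
    z=np.load(f'pics/{f}.npz'); d=z['d'];K=z['K'];T=z['T']
    v,u=np.mgrid[:d.shape[0],:d.shape[1]]
    P=np.stack([(u-K[0,2])/K[0,0]*d,(v-K[1,2])/K[1,1]*d,d],-1)@T[:3,:3].T+T[:3,3]
    P[d==0]=np.nan
    return z['p'],P
def px(f,pts):
    z=np.load(f'pics/{f}.npz'); K=z['K'];T=np.linalg.inv(z['T'])
    c=np.asarray(pts)@T[:3,:3].T+T[:3,3]; q=c@K.T
    return q[:,:2]/q[:,2:]
def st():
    s=robot.sense(); print('t',round(s['time_s'],2),'tcp',np.round(s['eef_pos'],4),'w',round(s['grip_width'],4),'F',np.round(s['wrist_force'],1)); print(np.round(s['tcp_rot'],3).tolist(), np.round(s['joints'],3))
E
python3 - <<'E'
from h import *
st(); print(robot.pinch_z)
for n in ['side','top','wrist']: snap(n,n+'0')
st()
E
```

```text
pics
t 0.0 tcp [0.2066 0.6156 0.2046] w 0.0942 F [-0.1  0.6  0.2]
[[-0.001, 0.318, 0.948], [-0.002, 0.948, -0.318], [-1.0, -0.002, 0.0]] [-1.313  0.629  0.038  1.518 -0.027  0.996 -0.02 ]
0.0188
t 0.15 tcp [0.2066 0.6157 0.2048] w 0.0939 F [ 0.4 -0.3 -0.2]
[[-0.0, 0.318, 0.948], [-0.001, 0.948, -0.318], [-1.0, -0.001, 0.0]] [-1.313  0.629  0.038  1.518 -0.027  0.996 -0.02 ]
```

View pics/side0.png

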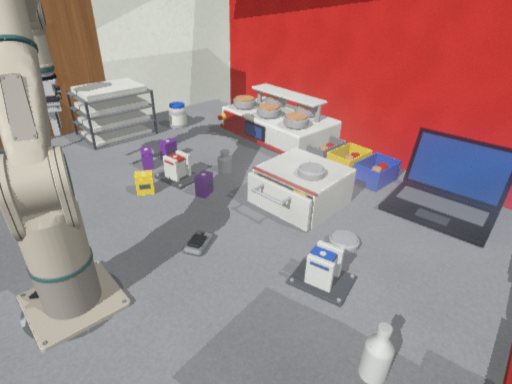

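View pics/top0.png

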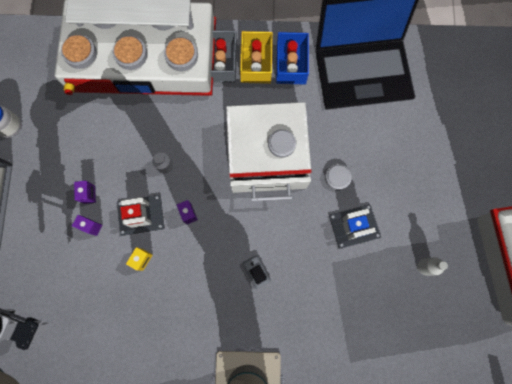

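View pics/wrist0.png

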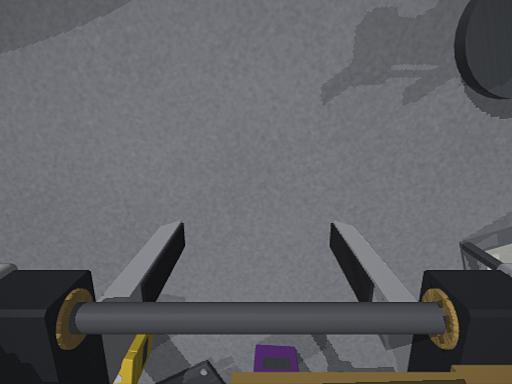

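Candidates (top view): the red-capped block in the dock at (133,212). Look-alikes are purple at (187,212), (83,192) and (87,225), yellow at (138,260), blue-capped at (358,224), and a red item in the bins at (220,45). By the description I choose (133,212), and I'll check it in a crop.

```bash
python3 - <<'E'
from h import *
p,P=cloud('top0')
a=p[170:280,60:220]; b=p[90:210,215:360]
A=cv2.resize(a,None,fx=5,fy=5,interpolation=cv2.INTER_NEAREST)[:,:800]
cv2.imwrite('pics/crA.png',A[:,:,::-1])
cv2.imwrite('pics/crB.png',cv2.resize(b,None,fx=4.9,fy=4.9,interpolation=cv2.INTER_NEAREST)[:,:,::-1])
for n,(u,v) in dict(red=(133,212),blue=(360,222),holdb=(281,142),holda=(339,177),weight=(161,161),mouse=(257,269),purp=(187,212),yel=(138,260),p2=(83,192),p3=(87,225),handle=(270,196)).items(): print(n,np.round(P[v,u],3))
print(np.round(px('top0',[[.41,.24,0],[.41,-.24,0],[.5,0,0]]),0), np.load('pics/top0.npz')['T'].round(3).tolist())
E
```

```text
red [0.533 0.384 0.091]
blue [ 0.518 -0.348  0.09 ]
holdb [ 0.758 -0.087  0.157]
holda [ 0.681 -0.296  0.027]
weight [0.706 0.306 0.087]
mouse [ 0.363 -0.021  0.027]
purp [0.539 0.212 0.077]
yel [0.381 0.358 0.079]
p2 [0.597 0.556 0.079]
p3 [0.489 0.533 0.076]
handle [ 0.615 -0.06  -0.002]
[[180. 253.]
 [322. 257.]
 [252. 228.]] [[0.024, -0.98, 0.199, 0.33], [-1.0, -0.024, 0.002, -0.011], [0.003, -0.199, -0.98, 1.418], [0.0, 0.0, 0.0, 1.0]]
```

View pics/crA.png

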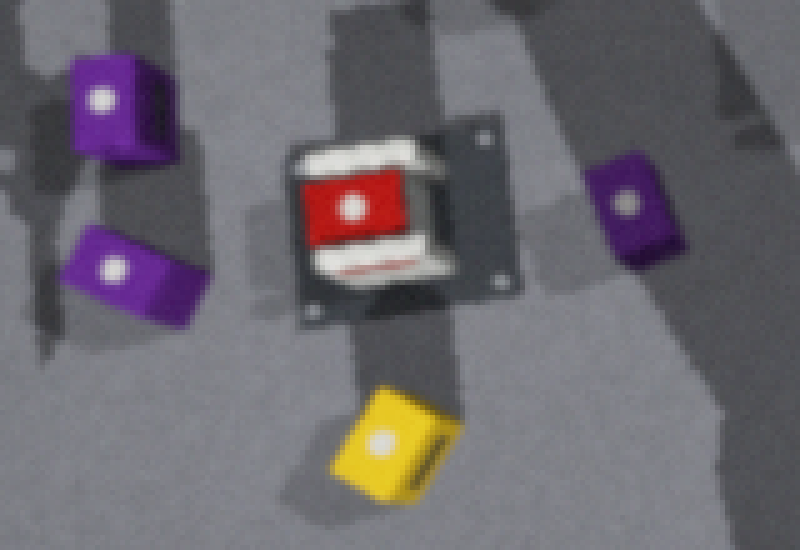

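View pics/crB.png

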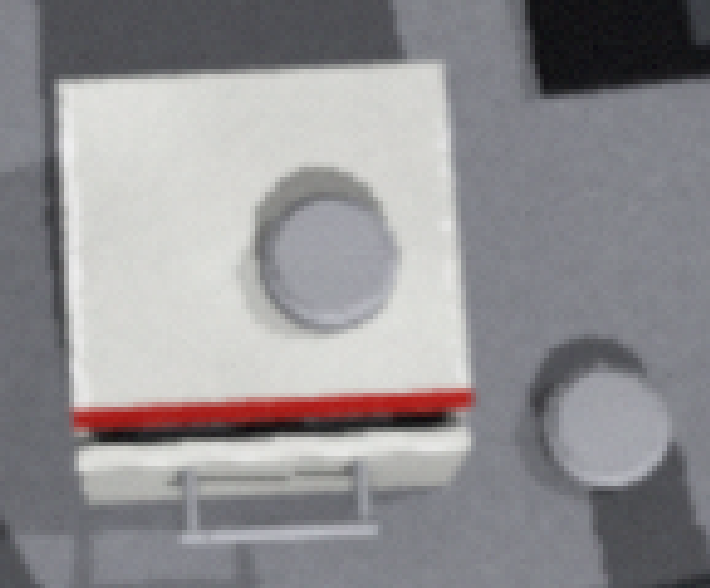

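The crop shows the red cap at top-view pixel (133,212), between white cheeks with a red mark. Purple at (187,212) is plainly another block. Next I measure the unit, handle and dock.

```bash
python3 - <<'E'
from h import *
p,P=cloud('top0'); 
def rect(m):
    q=P[m][:,:2]; r=cv2.minAreaRect((q*1000).astype(np.float32)); return len(q),np.round(r[0],1),np.round(r[1],1),round(r[2],1),np.round(P[m][:,2].mean(),4)
v,u=np.mgrid[:384,:512]
z=P[...,2]
box=lambda a,b,c,d:(u>=a)&(u<b)&(v>=c)&(v<d)
R=p.astype(int)
print('unit top',rect(box(220,320,95,180)&(abs(z-.13)<.006)))
m=box(240,300,183,205)
for vv in range(183,203): print(vv,[ (round(P[vv,uu,0],3),round(P[vv,uu,2],3)) for uu in (262,270,280)])
red=(R[...,0]>140)&(R[...,1]<60)&(R[...,2]<60)
print('redcap',rect(box(110,160,190,235)&red&(abs(z-.09)<.006)))
strip=box(215,325,165,190)&red
q=P[strip]; q=q[np.isfinite(q[:,0])]; print('strip',np.polyfit(q[:,1],q[:,0],1), q.mean(0))
bl=(R[...,2]>140)&(R[...,0]<60)
print('blue',rect(box(335,385,200,245)&bl&(abs(z-.09)<.006)))
dk=box(110,170,190,240)&(abs(z-.108)<.006); print('cheeks?',rect(dk))
dk=box(110,170,190,240)&(abs(z-.098)<.004); print('cheeks?',rect(dk))
dk=box(110,170,190,240)&(abs(z-.01)<.004); print('plate',rect(dk))
E
```

```text
unit top (4854, array([778.3, -46.2]), array([242.9, 260.2]), 4.6, np.float64(0.129))
183 [(np.float64(0.633), np.float64(0.117)), (np.float64(0.634), np.float64(0.115)), (np.float64(0.636), np.float64(0.109))]
184 [(np.float64(0.631), np.float64(0.112)), (np.float64(0.634), np.float64(0.1)), (np.float64(0.635), np.float64(0.097))]
185 [(np.float64(0.632), np.float64(0.093)), (np.float64(0.634), np.float64(0.086)), (np.float64(0.636), np.float64(0.079))]
186 [(np.float64(0.631), np.float64(0.081)), (np.float64(0.634), np.float64(0.073)), (np.float64(0.636), np.float64(0.065))]
187 [(np.float64(0.632), np.float64(0.062)), (np.float64(0.634), np.float64(0.056)), (np.float64(0.637), np.float64(0.046))]
188 [(np.float64(0.631), np.float64(0.052)), (np.float64(nan), np.float64(nan)), (np.float64(0.636), np.float64(0.034))]
189 [(np.float64(0.632), np.float64(0.029)), (np.float64(0.634), np.float64(0.025)), (np.float64(0.638), np.float64(0.012))]
190 [(np.float64(0.63), np.float64(0.024)), (np.float64(nan), np.float64(nan)), (np.float64(0.637), np.float64(-0.004))]
191 [(np.float64(0.631),
[... 1260 characters left out ...]
.001)), (np.float64(0.596), np.float64(0.004)), (np.float64(0.597), np.float64(0.001))]
202 [(np.float64(0.593), np.float64(-0.001)), (np.float64(0.594), np.float64(-0.004)), (np.float64(0.595), np.float64(-0.006))]
redcap (167, array([536.1, 393.2]), array([38.1, 59.8]), 12.0, np.float64(0.0893))
strip [-0.07895186  0.65825393] [ 0.66271838 -0.0565465   0.12931114]
blue (182, array([ 515.4, -342.9]), array([39.2, 62.5]), 17.5, np.float64(0.0888))
cheeks? (8, array([536.2, 384.4]), array([66.5, 65.5]), 17.5, np.float64(0.1031))
cheeks? (174, array([536.7, 383.1]), array([78.4, 71.8]), 11.2, np.float64(0.0971))
plate (673, array([536.5, 385.1]), array([159.2, 199.8]), 1.4, np.float64(0.0096))
```

Request:
move_arm(plan=[0,0,-27,29.5,0.06,0,0,-54,59,0.12,0,0,-81,88.5,0.18,0,0,-108,118,0.24,0,0,-135,147.5,0.3,0,0,-162,177,0.36,0,0,-189,206.5,0.42,0,0,-216,236,0.48])

```text
time_s: 0.82
eef_pos: [0.3622, 0.3345, 0.2055]
tcp_rot: [[-0.0, 0.722, 0.692], [0.0, 0.692, -0.722], [-1.0, -0.0, -0.0]]
wrist_force: [0.4, -0.1, -0.2]
grip_width: 0.0938
```

```bash
cat >> h.py <<'E'
def to(pos,yaw):
    """shift in tool axes (mm) and turn about tool x to reach TCP pos with tool y at yaw (deg) mod 180"""
    s=robot.sense(); R=np.array(s['tcp_rot']); d=R.T@(np.array(pos)-s['eef_pos'])*1000
    cur=np.degrees(np.arctan2(R[1,1],R[0,1])); t=-((yaw-cur+90)%180-90)
    print('cur yaw %.2f'%cur,'shift',np.round(d,1),'turn rad %.4f'%np.radians(t),'dist %.0f'%np.linalg.norm(d))
E
python3 -c "
from h import *
st(); to([.586,-.061,.2],4.5)"
```

```text
t 0.82 tcp [0.3622 0.3345 0.2055] w 0.0938 F [ 0.4 -0.1 -0.2]
[[-0.0, 0.722, 0.692], [0.0, 0.692, -0.722], [-1.0, -0.0, -0.0]] [-0.935  0.411  0.184  1.949 -0.103  0.791  0.071]
cur yaw 43.79 shift [   5.4 -112.2  440.4] turn rad 0.6858 dist 454
```

Request:
move_arm(plan=[0,0,-9,37,0.057,0,0,-18,74,0.114,0,0,-28,110,0.171,0,0,-37,147,0.228,0,0,-47,184,0.285,0,0,-56,220,0.343,0,0,-66,257,0.4,0,0,-75,294,0.457])

```text
time_s: 1.48
eef_pos: [0.5122, 0.0709, 0.2055]
tcp_rot: [[-0.0, 0.953, 0.302], [0.0, 0.302, -0.953], [-1.0, -0.0, -0.0]]
wrist_force: [0.5, 1.1, 0.0]
grip_width: 0.0943
```

```bash
python3 -c "
from h import *
st(); to([.586,-.061,.2],4.5)"
```

```text
t 1.48 tcp [0.5122 0.0709 0.2055] w 0.0943 F [0.5 1.1 0. ]
[[-0.0, 0.953, 0.302], [0.0, 0.302, -0.953], [-1.0, -0.0, -0.0]] [-0.424  0.457  0.334  1.891 -0.198  0.826  0.321]
cur yaw 17.60 shift [  5.4  30.5 148.1] turn rad 0.2287 dist 151
```

Request:
move_arm(plan=[0.3,1,8,37,0.057,0.575,3,15,74,0.114,0.575,4,23,111,0.171,0.575,5,30,148,0.229,0.575,5,30,148,0.229])

```text
time_s: 1.9
eef_pos: [0.5879, -0.0685, 0.2005]
tcp_rot: [[0.003, 0.998, 0.069], [-0.007, 0.069, -0.998], [-1.0, 0.002, 0.007]]
wrist_force: [-0.3, -0.4, 0.3]
grip_width: 0.064
```

```bash
python3 -c "
from h import *
snap('wrist','w1');snap('top','t1');st(); to([.586,-.061,.2],4.5)"
```

```text
t 2.0 tcp [ 0.5854 -0.0609  0.1999] w 0.0558 F [-0.6 -0.4 -0.4]
[[-0.001, 0.997, 0.078], [-0.001, 0.078, -0.997], [-1.0, -0.001, 0.0]] [-0.19   0.573  0.388  1.708 -0.261  0.913  0.382]
cur yaw 4.47 shift [-0.1  0.6  0.1] turn rad -0.0006 dist 1
```

View pics/w1.png

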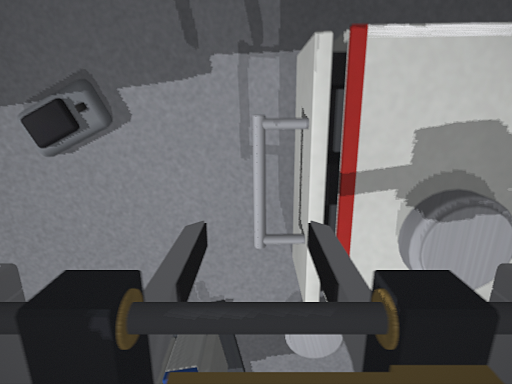

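```bash
python3 - <<'E'
from h import *
p,P=cloud('w1'); v,u=np.mgrid[:384,:512]
m=(u>252)&(u<268)&(v>112)&(v<250)&(abs(P[...,2]-.103)<.012)
q=P[m]; print(len(q), q.min(0),q.max(0),q.mean(0))
print(np.polyfit(q[:,1],q[:,0],1))
m=(u>312)&(u<335)&(v>60)&(v<220)&(abs(P[...,2]-.118)<.006); q=P[m];print('face top',len(q),np.polyfit(q[:,1],q[:,0],1),q.mean(0))
m=(u>330)&(u<380)&(v>30)&(v<240)&(p[...,0]>140)&(p[...,1]<70); q=P[m];q=q[np.isfinite(q[:,0])];print('strip',len(q),np.polyfit(q[:,1],q[:,0],1),q.mean(0), np.percentile(q[:,0]+.079*(q[:,1]+.046),[2,98]))
E
```

```text
1716 [ 0.5802191  -0.12795341  0.09945501] [0.60240396 0.00219494 0.10795042] [ 0.59018515 -0.05848243  0.10461532]
[-0.07634046  0.58572058]
face top 2394 [-0.10008952  0.63805904] [ 0.63899847 -0.00938589  0.11797295]
strip 2585 [-0.08005742  0.66116189] [ 0.66138659 -0.00280667  0.13056789] [0.65932604 0.67028251]
```

Request:
move_arm(plan=[0.575,0,2,2,0,0.575,20,2,2,0,0.575,50,2,2,0,0.575,80,2,2,0,0.575,105,2,2,0,0.575,119,2,2,0,0.575,119,2,2,0], squeeze=25)

```text
time_s: 2.58
eef_pos: [0.5848, -0.0582, 0.0784]
tcp_rot: [[-0.007, 0.996, 0.084], [0.002, 0.084, -0.996], [-1.0, -0.006, -0.002]]
wrist_force: [-0.9, 0.7, 0.0]
grip_width: 0.0397
```

```bash
python3 -c "
from h import *
snap('side','s2');st(); snap('wrist','w2')
z=cv2.imread('pics/s2.png')[120:250,200:400]; cv2.imwrite('pics/s2c.png',cv2.resize(z,None,fx=4,fy=4))"
```

```text
t 2.63 tcp [ 0.5862 -0.0588  0.0802] w 0.0399 F [0.6 0.3 0.2]
[[-0.004, 0.996, 0.084], [0.001, 0.084, -0.996], [-1.0, -0.003, -0.002]] [-0.141  0.727  0.312  1.804 -0.338  0.667  0.45 ]
```

View pics/s2c.png

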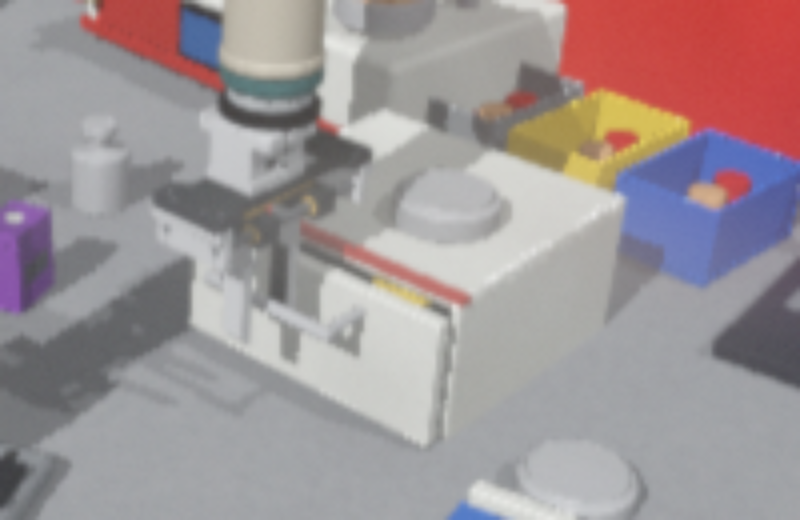

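View pics/w2.png

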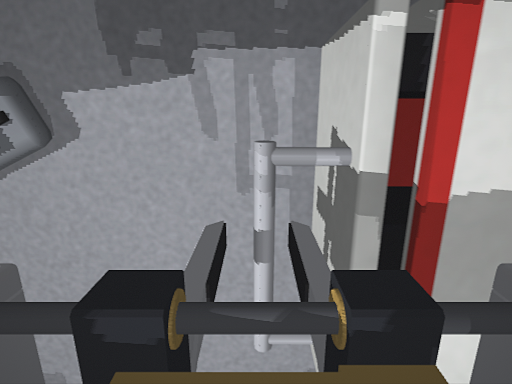

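Fingers at (210,260) and (305,260) straddle the bar at (263,260), so I close.

Request:
move_arm(plan=[1,0,0,0,0,1,0,0,0,0,1,0,0,0,0,1,0,0,0,0,1,0,0,0,0], squeeze=25)

```text
time_s: 3.1
eef_pos: [0.5894, -0.0608, 0.0824]
tcp_rot: [[0.004, 0.997, 0.081], [-0.0, 0.081, -0.997], [-1.0, 0.004, 0.0]]
wrist_force: [1.9, 0.9, 1.4]
grip_width: 0.011
```

```bash
python3 -c "
from h import *
st();a=np.radians(4.52); s=robot.sense()['eef_pos']; to(s-np.array([np.cos(a),np.sin(a),0])*.15,4.52)"
```

```text
t 3.1 tcp [ 0.5894 -0.0608  0.0824] w 0.011 F [1.9 0.9 1.4]
[[0.004, 0.997, 0.081], [-0.0, 0.081, -0.997], [-1.0, 0.004, 0.0]] [-0.14   0.725  0.314  1.801 -0.339  0.665  0.45 ]
cur yaw 4.65 shift [  -0.5 -150.    -0.3] turn rad 0.0023 dist 150
```

Request:
move_arm(plan=[1,0,-10,0,0,1,0,-26,0,0,1,0,-44,0,0,1,0,-62,0,0,1,0,-80,0,0,1,0,-98,0,0,1,0,-116,0,0,1,0,-132,0,0], squeeze=40)

```text
time_s: 3.77
eef_pos: [0.4588, -0.0714, 0.0824]
tcp_rot: [[0.007, 0.997, 0.082], [-0.0, 0.082, -0.997], [-1.0, 0.006, 0.001]]
wrist_force: [5.2, 1.0, -2.7]
grip_width: 0.0107
```

Request:
move_arm(plan=[1,0,-6,0,0,1,0,-10,0,0,1,0,-13,0,0,1,0,-15,0,0,1,0,-16,0,0,1,0,-16,0,0])

```text
time_s: 4.27
eef_pos: [0.4426, -0.0727, 0.0823]
tcp_rot: [[0.004, 0.997, 0.082], [0.0, 0.082, -0.997], [-1.0, 0.004, 0.0]]
wrist_force: [2.7, 2.6, 8.9]
grip_width: 0.0108
```

```bash
python3 -c "
from h import *
st();print(np.linalg.norm(np.array([.5894,-.0608])-robot.sense()['eef_pos'][:2]))"
```

```text
t 4.27 tcp [ 0.4426 -0.0727  0.0823] w 0.0108 F [2.7 2.6 8.9]
[[0.004, 0.997, 0.082], [0.0, 0.082, -0.997], [-1.0, 0.004, 0.0]] [-0.082  0.577  0.264  2.185 -0.361  0.415  0.554]
0.14731387145998753
```

Request:
move_arm(plan=[1,0,-2,0,0,1,0,-3,0,0,1,0,-4,0,0,1,0,-5,0,0,1,0,-5,0,0])

```text
time_s: 4.68
eef_pos: [0.4413, -0.0729, 0.0823]
tcp_rot: [[0.01, 0.997, 0.083], [-0.001, 0.083, -0.997], [-1.0, 0.01, 0.002]]
wrist_force: [10.4, 3.6, 1.5]
grip_width: 0.0108
```

```bash
python3 -c "
from h import *
st();print(np.linalg.norm(np.array([.5894,-.0608])-robot.sense()['eef_pos'][:2])); snap('top','t3')"
```

```text
t 4.68 tcp [ 0.4413 -0.0729  0.0823] w 0.0108 F [10.4  3.6  1.5]
[[0.01, 0.997, 0.083], [-0.001, 0.083, -0.997], [-1.0, 0.01, 0.002]] [-0.079  0.573  0.259  2.194 -0.364  0.403  0.558]
0.14854363794115638
```

View pics/t3.png

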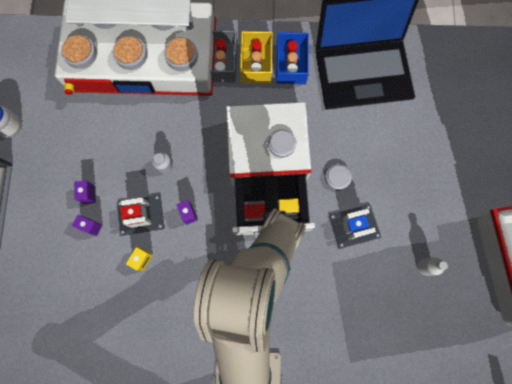

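Request:
move_arm(plan=[0.575,0,3,0,0,0.575,0,3,0,0,0.575,0,3,0,0,0.575,-10,3,0,0,0.575,-40,3,0,0,0.575,-80,3,0,0,0.4,-120,3,0,0,0.2,-140,3,0,0])

```text
time_s: 5.4
eef_pos: [0.4382, -0.0741, 0.2246]
tcp_rot: [[0.002, 0.997, 0.079], [-0.001, 0.079, -0.997], [-1.0, 0.002, 0.001]]
wrist_force: [-0.5, -1.4, 0.3]
grip_width: 0.05
```

```bash
python3 -c "
from h import *
st(); snap('wrist','w3');st();snap('top','t4')
to([.53,.33,.225],12)"
```

```text
t 5.4 tcp [ 0.4382 -0.0741  0.2246] w 0.05 F [-0.5 -1.4  0.3]
[[0.002, 0.997, 0.079], [-0.001, 0.079, -0.997], [-1.0, 0.002, 0.001]] [-0.229  0.334  0.441  2.047 -0.197  0.797  0.408]
t 5.45 tcp [ 0.4401 -0.0742  0.2265] w 0.054 F [1.7 0.9 1.4]
[[0.007, 0.997, 0.08], [-0.0, 0.08, -0.997], [-1.0, 0.007, 0.001]] [-0.23   0.331  0.441  2.045 -0.197  0.798  0.407]
cur yaw 4.61 shift [  -0.4  122.8 -395.2] turn rad -0.1290 dist 414
```

View pics/w3.png

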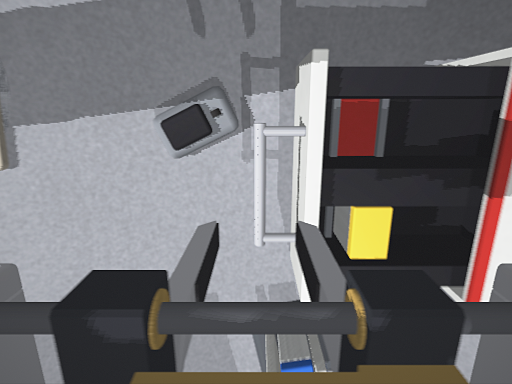

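```bash
python3 - <<'E'
from h import *
v,u=np.mgrid[:384,:512]
for f,b in (('w3',(325,395,85,170)),('t4',(235,275,190,225))):
    p,P=cloud(f); R=p.astype(int)
    m=(u>b[0])&(u<b[1])&(v>b[2])&(v<b[3])&(R[...,0]>80)&(R[...,1]<60)&(R[...,2]<60)
    q=P[m]; q=q[np.isfinite(q[:,0])]; print(f,len(q),np.median(q,0).round(4), cv2.minAreaRect((q[abs(q[:,2]-.016)<.008,:2]*1000).astype(np.float32)))
    print(np.argwhere(m).min(0),np.argwhere(m).max(0))
p,P=cloud('w3')
m=(u>312)&(u<330)&(v>60)&(v<280)&(abs(P[...,2]-.118)<.006); q=P[m];print('face top',len(q),np.polyfit(q[:,1],q[:,0],1),q.min(0),q.max(0))
m=(u>480)&(u<512)&(v>150)&(v<300)&(p[...,0]>140)&(p[...,1]<70)
q=P[m];q=q[np.isfinite(q[:,0])];print('strip',len(q),np.polyfit(q[:,1],q[:,0],1),q.mean(0))
m=(u>340)&(u<400)&(v>200)&(v<265)&(p[...,0]>180)&(p[...,2]<120)&(abs(P[...,2]-.1)<.01); q=P[m];print('yellow',len(q),q.mean(0), cv2.minAreaRect((q[:,:2]*1000).astype(np.float32)))
a=np.radians(4.55);M=np.array([[np.cos(a),-np.sin(a)],[np.sin(a),np.cos(a)]])
for n,w in (('handle',[.4413,-.073]),):print(n,(np.array(w)-[.7783,-.0462])@M)
E
```

```text
w3 2107 [ 0.562  -0.0086  0.0166] ((561.5796508789062, -9.950984954833984), (46.832767486572266, 69.76185607910156), 4.551385402679443)
[ 99 338] [155 379]
t4 251 [ 0.5579 -0.0064  0.0154] ((557.8218383789062, -6.892814636230469), (45.98712921142578, 64.5540542602539), 5.255072116851807)
[204 245] [218 264]
face top 1596 [-0.10495159  0.48984161] [ 0.478841   -0.10752202  0.11553259] [0.50326978 0.04855617 0.12052153]
strip 1253 [-0.08396467  0.66206845] [ 0.66863186 -0.07816869  0.13063975]
yellow 1974 [ 0.56677644 -0.118424    0.09593289] ((567.8182373046875, -119.44075012207031), (42.188819885253906, 60.995635986328125), 4.428962230682373)
handle [-3.38063958e-01  1.83471432e-05]
```

```bash
python3 -c "
from h import *
to([.534,.384,.225],12+90)"
```

```text
cur yaw 4.61 shift [-4.000e-01  1.311e+02 -4.487e+02] turn rad 1.4418 dist 467
```

Request:
move_arm(plan=[0,0,9,-32,-0.12,0,0,18,-64,-0.24,0,0,28,-96,-0.36,0,0,37,-128,-0.48,0,0,46,-160,-0.6,0,0,56,-192,-0.72,0,0,65,-224,-0.84,0,0,75,-256,-0.96])

```text
time_s: 6.17
eef_pos: [0.4905, 0.1888, 0.2195]
tcp_rot: [[-0.004, 0.5, 0.866], [-0.002, 0.866, -0.5], [-1.0, -0.004, -0.003]]
wrist_force: [1.5, -0.1, -0.0]
grip_width: 0.0939
```

```bash
python3 -c "
from h import *
st();to([.534,.384,.225],12+90)"
```

```text
t 6.17 tcp [0.4905 0.1888 0.2195] w 0.0939 F [ 1.5 -0.1 -0. ]
[[-0.004, 0.5, 0.866], [-0.002, 0.866, -0.5], [-1.0, -0.004, -0.003]] [-0.511  0.438  0.129  1.844 -0.072  0.869  0.7  ]
cur yaw 59.97 shift [ -6.  190.7 -60.1] turn rad -0.7336 dist 200
```

Request:
move_arm(plan=[0,0,30,-10,-0.12,0,-1,60,-20,-0.24,0,-2,90,-29,-0.36,0,-4,120,-38,-0.48,0,-5,150,-47,-0.6,0,-6,180,-56,-0.7,0,-6,191,-60,-0.734,0,-6,191,-60,-0.734])

```text
time_s: 6.83
eef_pos: [0.535, 0.3861, 0.2244]
tcp_rot: [[-0.005, -0.208, 0.978], [0.0, 0.978, 0.208], [-1.0, 0.001, -0.005]]
wrist_force: [-1.0, 0.1, -0.0]
grip_width: 0.0937
```

```bash
python3 -c "
from h import *
snap('wrist','w4');st()
v,u=np.mgrid[:384,:512]
p,P=cloud('w4'); R=p.astype(int)
m=(R[...,0]>120)&(R[...,1]<70)&(R[...,2]<70)&(abs(P[...,2]-.09)<.01)
q=P[m]; print(len(q),q.mean(0),cv2.minAreaRect((q[:,:2]*1000).astype(np.float32)))
m=(abs(P[...,2]-.098)<.006)&(R.min(-1)>120)
q=P[m]; print(len(q),q.mean(0),cv2.minAreaRect((q[:,:2]*1000).astype(np.float32)))
"
```

```text
t 6.88 tcp [0.5354 0.3833 0.2246] w 0.0939 F [ 0.7 -0.  -0.5]
[[-0.004, -0.204, 0.979], [-0.002, 0.979, 0.204], [-1.0, -0.001, -0.005]] [-0.62   0.626 -0.075  1.461  0.049  1.061  1.071]
1857 [0.53618629 0.39081521 0.08993909] ((527.6785278320312, 388.5128173828125), (60.86670684814453, 63.38407897949219), 11.25109577178955)
1732 [0.53660555 0.38164085 0.09772188] ((538.568603515625, 381.9547119140625), (77.56649017333984, 68.92430877685547), 10.559194564819336)
```

View pics/w4.png

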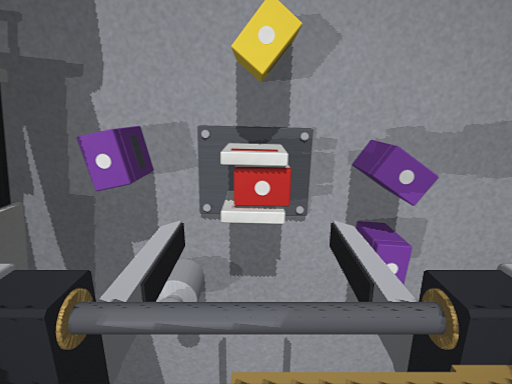

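```bash
python3 -c "
from h import *
p,P=cloud('w4'); print(P[185:190,260:265].reshape(-1,3).mean(0))
v,u=np.mgrid[:384,:512];R=p.astype(int)
m=(R[...,0]>120)&(R[...,1]<70)&(R[...,2]<70)&(abs(P[...,2]-.09)<.006)&(v>164)&(v<210)
q=P[m]; print(len(q),q.mean(0),cv2.minAreaRect((q[:,:2]*1000).astype(np.float32)))
to([.536,.3905,.051],101)"
```

```text
[0.53658917 0.39115004 0.09085708]
1806 [0.5371889  0.39117961 0.09009965] ((537.3195190429688, 391.50494384765625), (40.58832550048828, 61.66355895996094), 11.83062744140625)
cur yaw 101.76 shift [173.6   7.2   2.9] turn rad 0.0132 dist 174
```

Request:
move_arm(plan=[0,0,8,3,0,0,30,8,3,0,0,65,8,3,0,0,100,8,3,0,0,130,8,3,0,0,155,8,3,0,0,173,8,3,0,0,173,8,3,0])

```text
time_s: 7.55
eef_pos: [0.5357, 0.3877, 0.0499]
tcp_rot: [[-0.007, -0.2, 0.98], [-0.006, 0.98, 0.2], [-1.0, -0.005, -0.008]]
wrist_force: [-0.0, -0.8, 0.7]
grip_width: 0.094
```

Request:
move_arm(plan=[1,0,0,0,0,1,0,0,0,0,1,0,0,0,0,1,0,0,0,0,1,0,0,0,0,1,0,0,0,0,1,0,0,0,0], squeeze=60)

```text
time_s: 8.13
eef_pos: [0.5388, 0.3927, 0.0558]
tcp_rot: [[0.002, -0.203, 0.979], [0.002, 0.979, 0.203], [-1.0, 0.001, 0.002]]
wrist_force: [-1.1, 1.4, 6.4]
grip_width: 0.0621
```

```bash
python3 -c "
from h import *
st();snap('wrist','w5')"
```

```text
t 8.13 tcp [0.5388 0.3927 0.0558] w 0.0621 F [-1.1  1.4  6.4]
[[0.002, -0.203, 0.979], [0.002, 0.979, 0.203], [-1.0, 0.001, 0.002]] [-0.634  0.824 -0.065  1.586  0.071  0.732  1.044]
```

View pics/w5.png

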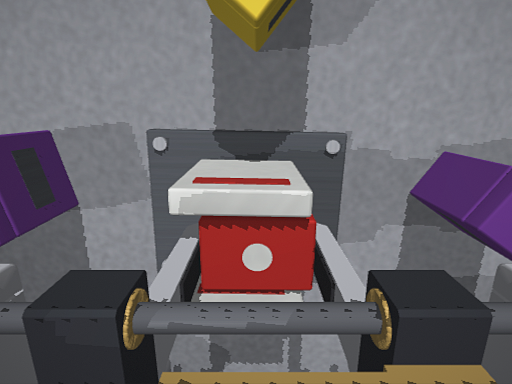

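Request:
move_arm(plan=[1,-8,0,0,0,1,-20,0,0,0,1,-36,0,0,0,1,-54,0,0,0,1,-74,0,0,0,1,-96,0,0,0,1,-118,0,0,0,1,-135,0,0,0], squeeze=60)

```text
time_s: 8.85
eef_pos: [0.5383, 0.3913, 0.1915]
tcp_rot: [[0.0, -0.203, 0.979], [0.0, 0.979, 0.203], [-1.0, -0.0, 0.0]]
wrist_force: [-1.0, 0.0, -4.4]
grip_width: 0.0617
```

```bash
python3 -c "
from h import *
st();snap('wrist','w6');snap('side','s6');st();to([.415,.225,.185],101.8)"
```

```text
t 8.85 tcp [0.5383 0.3913 0.1915] w 0.0617 F [-1.   0.  -4.4]
[[0.0, -0.203, 0.979], [0.0, 0.979, 0.203], [-1.0, -0.0, 0.0]] [-0.629  0.665 -0.073  1.483  0.054  0.995  1.059]
t 8.95 tcp [0.5399 0.3926 0.193 ] w 0.0615 F [-0.2  0.2 -4.3]
[[0.005, -0.202, 0.979], [0.003, 0.979, 0.202], [-1.0, 0.002, 0.005]] [-0.629  0.664 -0.073  1.482  0.054  0.992  1.059]
cur yaw 101.68 shift [   6.9 -138.9 -156.3] turn rad -0.0021 dist 209
```

View pics/w6.png

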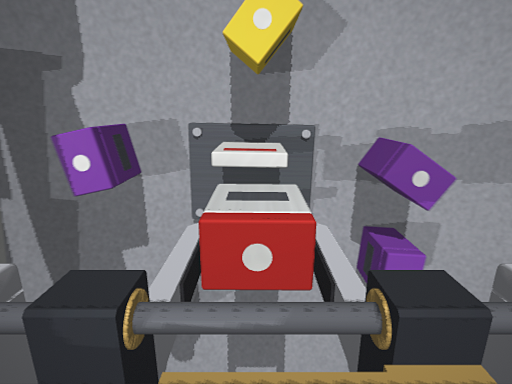

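View pics/s6.png

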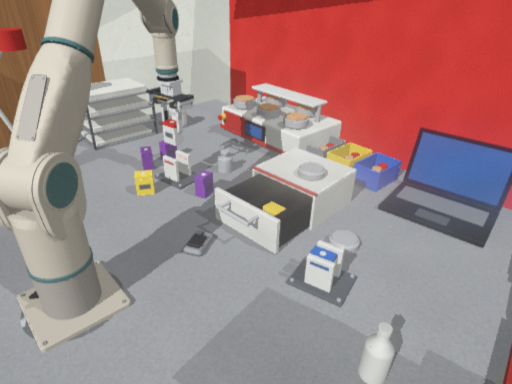

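```bash
python3 -c "
from h import *
p,P=cloud('w6');v,u=np.mgrid[:384,:512];R=p.astype(int)
m=(R[...,0]>100)&(R[...,1]<70)&(R[...,2]<70)&(v>216)&(v<285)&(u>205)&(u<312)
q=P[m]; print(len(q),np.median(q,0),cv2.minAreaRect((q[:,:2]*1000).astype(np.float32)))
print(P[220:282:10,235,2], P[230,210:310:15,2])
"
```

```text
6512 [nan nan nan] ((534.483642578125, 390.61492919921875), (38.28012466430664, 57.9013557434082), 11.360954284667969)
[0.22575668 0.22590492 0.226266   0.22529877 0.22558174 0.22613738
 0.22591968] [0.22444801 0.22604819 0.22642287 0.22628919 0.22598208 0.22580124
 0.22626601]
```

Request:
move_arm(plan=[1,0,-15,-17,0,1,0,-35,-39,0,1,0,-55,-62,0,1,0,-75,-85,0,1,0,-95,-107,0,1,0,-115,-130,0,1,0,-131,-148,0,1,0,-139,-156,0])

```text
time_s: 9.62
eef_pos: [0.4101, 0.2199, 0.1884]
tcp_rot: [[-0.005, -0.201, 0.98], [-0.004, 0.98, 0.201], [-1.0, -0.003, -0.006]]
wrist_force: [-0.2, -0.2, -4.3]
grip_width: 0.0622
```

```bash
python3 -c "
from h import *
st();to([.415,.225,.185],101.8)"
```

```text
t 9.62 tcp [0.4101 0.2199 0.1884] w 0.0622 F [-0.2 -0.2 -4.3]
[[-0.005, -0.201, 0.98], [-0.004, 0.98, 0.201], [-1.0, -0.003, -0.006]] [-0.492  0.397 -0.084  2.027  0.05   0.726  1.167]
cur yaw 101.61 shift [3.4 4.  5.9] turn rad -0.0034 dist 8
```

Request:
move_arm(plan=[1,20,0,0,0,1,50,0,0,0,1,80,0,0,0,1,105,0,0,0,1,122,0,0,0,1,132,0,0,0,1,136,0,0,0,1,136,0,0,0])

```text
time_s: 10.28
eef_pos: [0.4134, 0.224, 0.0523]
tcp_rot: [[-0.002, -0.203, 0.979], [-0.001, 0.979, 0.203], [-1.0, -0.0, -0.002]]
wrist_force: [-0.3, 0.4, -4.1]
grip_width: 0.0615
```

```bash
python3 -c "
from h import *
st()
snap('wrist','w7')
p,P=cloud('w7');print(P[220:282:10,235,2], P[230,210:310:15,2])
st()"
```

```text
t 10.28 tcp [0.4134 0.224  0.0523] w 0.0615 F [-0.3  0.4 -4.1]
[[-0.002, -0.203, 0.979], [-0.001, 0.979, 0.203], [-1.0, -0.0, -0.002]] [-0.519  0.639 -0.054  2.136  0.088  0.37   1.131]
[0.08662544 0.08736908 0.08620279 0.08664543 0.08673043 0.08653675
 0.08661917] [0.08628209 0.08676197 0.08649821 0.0864468  0.0860707  0.08705565
 0.08711578]
t 10.33 tcp [0.4139 0.2242 0.0531] w 0.0617 F [ 0.   0.1 -4.3]
[[-0.0, -0.203, 0.979], [-0.0, 0.979, 0.203], [-1.0, 0.0, -0.0]] [-0.519  0.637 -0.054  2.136  0.088  0.371  1.131]
```

Request:
move_arm(plan=[1,2,0,0,0,1,4,0,0,0,1,5,0,0,0,1,6,0,0,0,1,7,0,0,0,1,7,0,0,0])

```text
time_s: 10.83
eef_pos: [0.4138, 0.224, 0.0465]
tcp_rot: [[0.0, -0.203, 0.979], [0.0, 0.979, 0.203], [-1.0, 0.0, 0.0]]
wrist_force: [0.4, 1.2, -4.0]
grip_width: 0.0621
```

Request:
move_arm(plan=[1,1,0,0,0,1,1,0,0,0,1,1,0,0,0])

```text
time_s: 11.08
eef_pos: [0.4139, 0.224, 0.0457]
tcp_rot: [[0.0, -0.203, 0.979], [0.0, 0.979, 0.203], [-1.0, 0.0, 0.0]]
wrist_force: [-0.8, -0.5, 0.3]
grip_width: 0.0616
```

Request:
move_arm(plan=[0,0,0,0,0,0,0,0,0,0,0,0,0,0,0,0,0,0,0,0,0,0,0,0,0,0,-15,0,0,0,0,-40,0,0,0,0,-75,0,0,0])

```text
time_s: 11.75
eef_pos: [0.4121, 0.223, 0.1196]
tcp_rot: [[-0.004, -0.203, 0.979], [-0.003, 0.979, 0.203], [-1.0, -0.002, -0.005]]
wrist_force: [0.8, -0.3, -0.2]
grip_width: 0.0936
```

Request:
move_arm(plan=[0,-25,0,0,0.11,0,-40,0,0,0.23,0,-40,0,0,0.35,0,-40,0,0,0.47,0,-40,0,0,0.59,0,-40,0,0,0.71,0,-40,0,0,0.83,0,-40,0,0,0.95])

```text
time_s: 12.42
eef_pos: [0.4136, 0.224, 0.1605]
tcp_rot: [[-0.0, 0.683, 0.731], [0.0, 0.731, -0.683], [-1.0, 0.0, -0.0]]
wrist_force: [-0.3, -0.4, 0.8]
grip_width: 0.0939
```

Request:
move_arm(plan=[0,0,0,0,0.12,0,0,0,0,0.24,0,0,0,0,0.36,0,0,0,0,0.48,0,0,0,0,0.6,0,0,0,0,0.62,0,0,0,0,0.62])

```text
time_s: 13.0
eef_pos: [0.4136, 0.224, 0.1604]
tcp_rot: [[-0.0, 0.979, 0.206], [-0.0, 0.206, -0.979], [-1.0, -0.0, 0.0]]
wrist_force: [0.2, -0.1, -0.0]
grip_width: 0.0939
```

```bash
python3 -c "
from h import *
st();snap('wrist','w8');snap('top','t8')
p,P=cloud('w8');v,u=np.mgrid[:384,:512];R=p.astype(int)
m=(R[...,0]>110)&(R[...,1]<70)&(R[...,2]<70)&(abs(P[...,2]-.08)<.008)
q=P[m]; print(len(q),q.mean(0),cv2.minAreaRect((q[:,:2]*1000).astype(np.float32)))
to([.4138,.224,.041],11.7)"
```

```text
t 13.0 tcp [0.4136 0.224  0.1604] w 0.0939 F [ 0.2 -0.1 -0. ]
[[-0.0, 0.979, 0.206], [-0.0, 0.206, -0.979], [-1.0, -0.0, 0.0]] [-0.826  0.468  0.38   2.06  -0.276  0.661 -0.056]
3050 [0.42359967 0.24405177 0.0804997 ] ((444.2000427246094, 295.75018310546875), (230.59701538085938, 66.10145568847656), 66.53085327148438)
cur yaw 11.92 shift [1.194e+02 2.000e-01 1.000e-01] turn rad 0.0038 dist 119
```

View pics/w8.png

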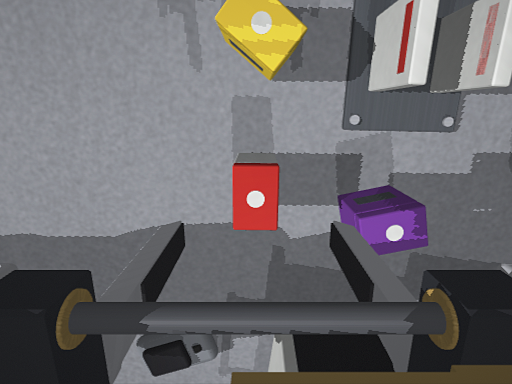

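```bash
python3 -c "
from h import *
p,P=cloud('w8');v,u=np.mgrid[:384,:512];R=p.astype(int)
m=(R[...,0]>110)&(R[...,1]<70)&(R[...,2]<70)&(abs(P[...,2]-.08)<.008)&(u>225)&(u<290)&(v>155)&(v<235)
q=P[m]; print(len(q),q.mean(0),cv2.minAreaRect((q[:,:2]*1000).astype(np.float32)))
print(P[195:200,253:258].reshape(-1,3).mean(0))
m=(R[...,2]>80)&(R[...,1]<70)&(abs(P[...,2]-.078)<.01)&(u>330);q=P[m];print(q[:,:2].min(0),q[:,:2].max(0))
"
```

```text
2649 [0.41216081 0.2241064  0.08002417] ((412.5469970703125, 222.96617126464844), (41.10778045654297, 61.18538284301758), 11.098417282104492)
[0.41200082 0.22428175 0.08083928]
[0.50950776 0.19274891] [0.58156108 0.24743893]
```

Request:
move_arm(plan=[0,20,-1,0,0.01,0,50,-1,0,0.01,0,80,-1,0,0.01,0,105,-1,0,0.01,0,117,-1,0,0.01,0,119,-1,0,0.01,0,119,-1,0,0.01])

```text
time_s: 13.68
eef_pos: [0.4124, 0.2234, 0.0409]
tcp_rot: [[-0.002, 0.981, 0.194], [-0.0, 0.194, -0.981], [-1.0, -0.002, 0.0]]
wrist_force: [0.2, 0.6, 0.4]
grip_width: 0.0943
```

Request:
move_arm(plan=[1,0,0,0,0,1,0,0,0,0,1,0,0,0,0,1,0,0,0,0,1,0,0,0,0,1,0,0,0,0,1,0,0,0,0,1,0,0,0,0], squeeze=60)

```text
time_s: 14.35
eef_pos: [0.4128, 0.2238, 0.0415]
tcp_rot: [[0.0, 0.981, 0.194], [0.0, 0.194, -0.981], [-1.0, 0.0, -0.0]]
wrist_force: [0.1, 0.4, -0.0]
grip_width: 0.0443
```

Request:
move_arm(plan=[1,-8,0,0,0,1,-25,0,0,0,1,-50,0,0,0,1,-80,0,0,0,1,-110,0,0,0,1,-140,0,0,0,1,-165,0,0,0,1,-180,0,0,0])

```text
time_s: 15.02
eef_pos: [0.413, 0.2237, 0.2241]
tcp_rot: [[0.002, 0.981, 0.193], [0.001, 0.193, -0.981], [-1.0, 0.002, -0.001]]
wrist_force: [0.4, 1.1, -4.6]
grip_width: 0.0418
```

```bash
python3 -c "
from h import *
st();snap('wrist','w9');to([.5605,-.0095,.225],4.5)
p,P=cloud('w9');print(P[215:285:10,235])"
```

```text
t 15.02 tcp [0.413  0.2237 0.2241] w 0.0418 F [ 0.4  1.1 -4.6]
[[0.002, 0.981, 0.193], [0.001, 0.193, -0.981], [-1.0, 0.002, -0.001]] [-0.886  0.374  0.45   1.989 -0.219  0.823 -0.119]
cur yaw 11.15 shift [  0.5  98.3 257.7] turn rad 0.1161 dist 276
[[0.39738574 0.24628249 0.26050117]
 [0.39832958 0.24108486 0.26083476]
 [0.399294   0.2354724  0.26040535]
 [0.40026084 0.23038986 0.26136471]
 [0.40125857 0.22470509 0.26123085]
 [0.40225204 0.21938077 0.26195667]
 [0.40332623 0.21285684 0.26078174]]
```

View pics/w9.png

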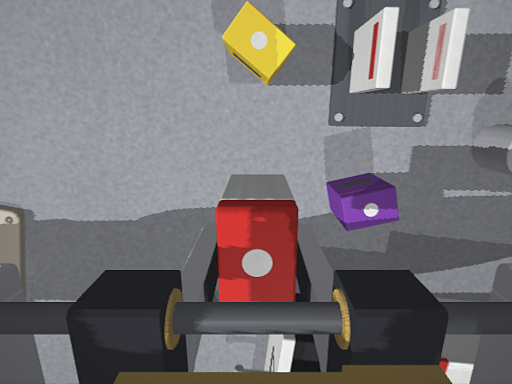

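```bash
python3 - <<'E'
from h import *
z=np.load('pics/w3.npz'); print(z['T'].round(3)); 
for f in('w3','t8'):
    z=np.load(f'pics/{f}.npz')['p']
    c=z[60:280,300:512] if f=='w3' else z[150:250,215:330]
    cv2.imwrite(f'pics/{f}c.png',cv2.resize(c,None,fx=3.5 if f=='w3' else 6,fy=2.7 if f=='w3' else 6,interpolation=cv2.INTER_NEAREST)[:,:,::-1])
# predicted pocket corners at red floor and block
a=np.radians(4.55);M=np.array([[np.cos(a),-np.sin(a)],[np.sin(a),np.cos(a)]])
for f in('w3','t8'):
  for h,dx,dy in((.016,25,35),(.026,25,35),(.088,25,35)):
    c=np.array([[x,y] for x in(-dx,dx) for y in (-dy,dy)])/1000@M.T+[.5603,-.0095]
    print(f,h,px(f,np.c_[c,np.full(4,h)]).round(1).tolist())
E
```

```text
[[ 0.997  0.076  0.023  0.432]
 [ 0.08  -0.96  -0.267  0.003]
 [ 0.002  0.268 -0.963  0.404]
 [ 0.     0.     0.     1.   ]]
w3 0.016 [[334.6, 154.8], [338.5, 98.4], [373.0, 154.8], [378.9, 98.4]]
w3 0.026 [[336.5, 155.9], [340.7, 98.1], [375.9, 155.9], [382.1, 98.1]]
w3 0.088 [[351.6, 164.7], [357.5, 95.9], [398.3, 164.7], [407.1, 95.9]]
t8 0.016 [[265.7, 216.9], [245.1, 218.0], [264.8, 202.5], [244.4, 203.6]]
t8 0.026 [[265.8, 216.5], [245.1, 217.6], [264.9, 202.0], [244.3, 203.1]]
t8 0.088 [[266.3, 213.7], [244.7, 214.8], [265.4, 198.5], [243.9, 199.7]]
```

View pics/w3c.png

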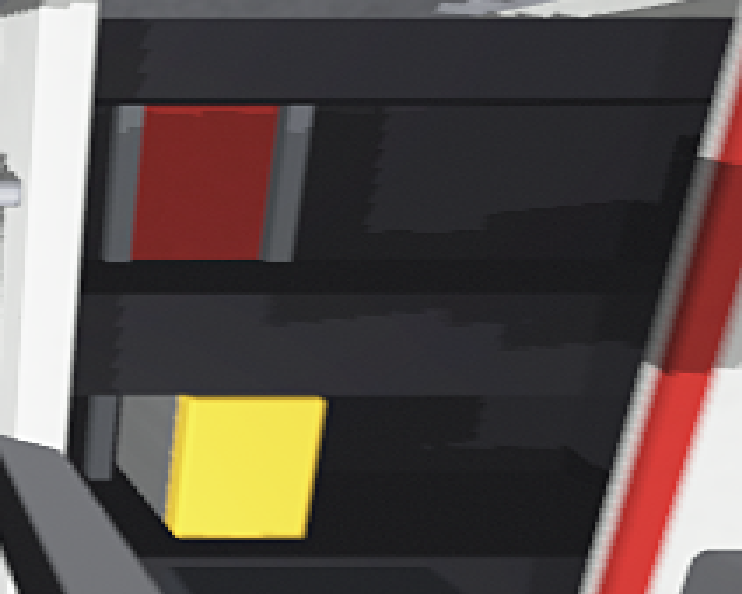

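View pics/t8c.png

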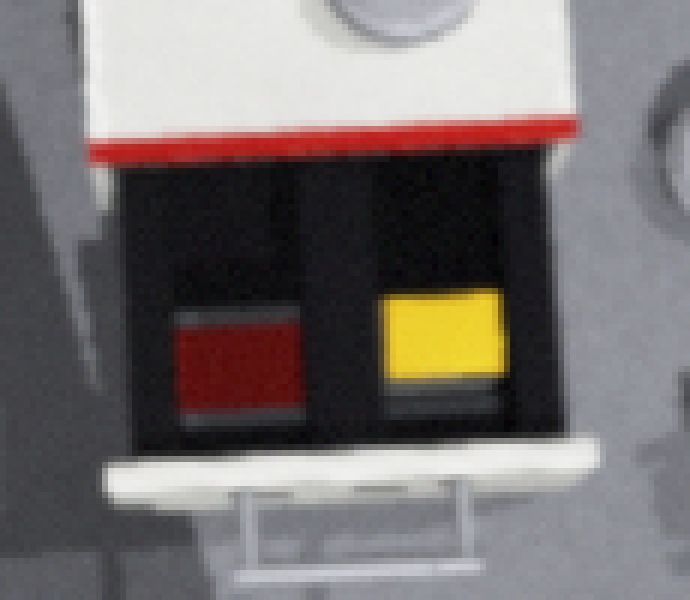

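```bash
python3 -c "
from h import *
to([.561,-.0105,.225],4.55)"
```

```text
cur yaw 11.15 shift [  0.5  98.6 258.8] turn rad 0.1152 dist 277
```

Request:
move_arm(plan=[1,0,7,18,0.008,1,0,20,52,0.023,1,0,34,90,0.04,1,0,48,128,0.057,1,0,63,165,0.073,1,0,76,200,0.09,1,0,88,232,0.104,1,0,95,250,0.111])

```text
time_s: 15.73
eef_pos: [0.555, -0.0083, 0.2205]
tcp_rot: [[-0.001, 0.997, 0.079], [-0.003, 0.079, -0.997], [-1.0, -0.001, 0.003]]
wrist_force: [0.8, -0.6, -4.2]
grip_width: 0.0415
```

```bash
python3 -c "
from h import *
st();to([.561,-.0105,.225],4.55)"
```

```text
t 15.73 tcp [ 0.555  -0.0083  0.2205] w 0.0415 F [ 0.8 -0.6 -4.2]
[[-0.001, 0.997, 0.079], [-0.003, 0.079, -0.997], [-1.0, -0.001, 0.003]] [-0.353  0.513  0.479  1.776 -0.284  0.922  0.325]
cur yaw 4.51 shift [-4.5  5.8  2.7] turn rad -0.0008 dist 8
```

Request:
move_arm(plan=[1,0,3,5,0,1,0,4.6,8,0,1,0,4.6,8.3,0,1,0,4.6,8.3,0,1,0,4.6,8.3,0])

```text
time_s: 16.15
eef_pos: [0.5587, -0.009, 0.2211]
tcp_rot: [[-0.001, 0.996, 0.086], [0.001, 0.086, -0.996], [-1.0, -0.001, -0.001]]
wrist_force: [-0.0, -0.0, -4.7]
grip_width: 0.0416
```

```bash
python3 -c "
from h import *
st();to([.561,-.0105,.225],4.55)"
```

```text
t 16.15 tcp [ 0.5587 -0.009   0.2211] w 0.0416 F [-0.  -0.  -4.7]
[[-0.001, 0.996, 0.086], [0.001, 0.086, -0.996], [-1.0, -0.001, -0.001]] [-0.343  0.517  0.474  1.765 -0.287  0.93   0.337]
cur yaw 4.95 shift [-3.9  2.1  1.6] turn rad 0.0070 dist 5
```

Request:
move_arm(plan=[1,10,2,1.5,0.007,1,30,2,1.5,0.007,1,50,2,1.5,0.007,1,65,2,1.5,0.007,1,75,2,1.5,0.007,1,75,2,1.5,0.007,1,75,2,1.5,0.007])

```text
time_s: 16.73
eef_pos: [0.5616, -0.0121, 0.1461]
tcp_rot: [[-0.001, 0.997, 0.077], [-0.0, 0.077, -0.997], [-1.0, -0.001, 0.0]]
wrist_force: [0.3, 0.5, -3.2]
grip_width: 0.0414
```

```bash
python3 -c "
from h import *
st();to([.561,-.0105,.1],4.55);snap('wrist','w10');snap('side','s10');st()
z=cv2.imread('pics/s10.png')[120:260,190:370]; cv2.imwrite('pics/s10c.png',cv2.resize(z,None,fx=4.2,fy=4.2,interpolation=cv2.INTER_CUBIC))"
```

```text
t 16.73 tcp [ 0.5616 -0.0121  0.1461] w 0.0414 F [ 0.3  0.5 -3.2]
[[-0.001, 0.997, 0.077], [-0.0, 0.077, -0.997], [-1.0, -0.001, 0.0]] [-0.302  0.613  0.426  1.837 -0.349  0.767  0.387]
cur yaw 4.43 shift [46.1 -0.4 -1.6] turn rad -0.0020 dist 46
t 16.83 tcp [ 0.5626 -0.0123  0.1473] w 0.0418 F [ 1.2 -0.4 -3.1]
[[0.002, 0.997, 0.077], [-0.0, 0.077, -0.997], [-1.0, 0.002, 0.0]] [-0.302  0.612  0.426  1.836 -0.349  0.767  0.387]
```

View pics/w10.png

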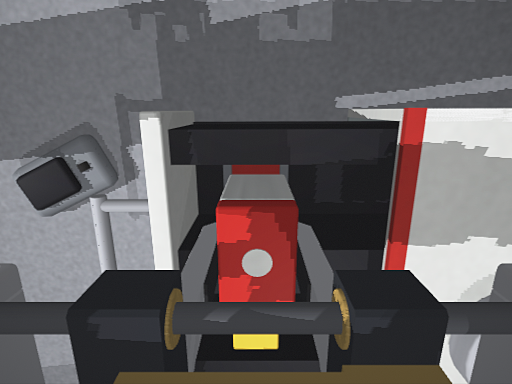

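View pics/s10c.png

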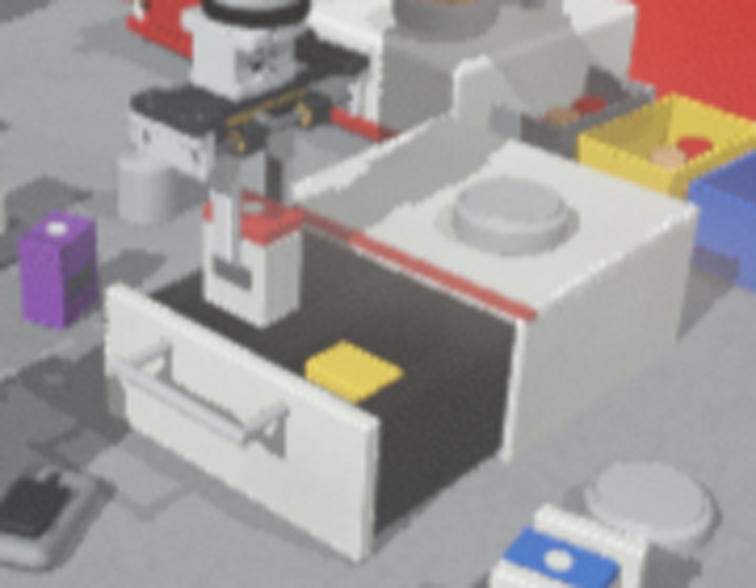

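```bash
python3 - <<'E'
from h import *
z=np.load('pics/w10.npz');K=z['K'];T=z['T'];p=z['p'];_,P=cloud('w10')
def ray(u,v,h):
    d=T[:3,:3]@np.linalg.inv(K)@[u,v,1]; return T[:3,3]+d*(h-T[2,3])/d[2]
c=cv2.resize(p[110:210,150:410],None,fx=3,fy=4,interpolation=cv2.INTER_NEAREST); cv2.imwrite('pics/w10c.png',c[:,:,::-1])
for v in (168,172): print(v,[(u,tuple(p[v,u])) for u in (*range(222,240,2),*range(272,290,2))])
for v in range(158,172,2): print(v,p[v,250],P[v,250].round(3))
for u in(232,280):print(ray(u,170,.016),ray(u,170,.026))
E
```

```text
168 [(222, (np.uint8(30), np.uint8(29), np.uint8(32))), (224, (np.uint8(82), np.uint8(85), np.uint8(89))), (226, (np.uint8(79), np.uint8(82), np.uint8(87))), (228, (np.uint8(79), np.uint8(82), np.uint8(86))), (230, (np.uint8(75), np.uint8(82), np.uint8(87))), (232, (np.uint8(103), np.uint8(38), np.uint8(38))), (234, (np.uint8(109), np.uint8(35), np.uint8(33))), (236, (np.uint8(109), np.uint8(36), np.uint8(33))), (238, (np.uint8(109), np.uint8(35), np.uint8(33))), (272, (np.uint8(111), np.uint8(36), np.uint8(34))), (274, (np.uint8(111), np.uint8(36), np.uint8(34))), (276, (np.uint8(111), np.uint8(36), np.uint8(35))), (278, (np.uint8(112), np.uint8(32), np.uint8(29))), (280, (np.uint8(73), np.uint8(76), np.uint8(79))), (282, (np.uint8(79), np.uint8(82), np.uint8(87))), (284, (np.uint8(80), np.uint8(82), np.uint8(87))), (286, (np.uint8(81), np.uint8(83), np.uint8(88))), (288, (np.uint8(54), np.uint8(55), np.uint8(58)))]
172 [(222, (np.uint8(26), np.uint8(27), np.uint8(28))), (224, (np.uint8(82), np.uint8(85), np.uint8(89))), (226, (np.uint8(79), np.uint8(82), np.uint8(86))), (228, (np.u
[... 455 characters left out ...]
(278, (np.uint8(115), np.uint8(29), np.uint8(26))), (280, (np.uint8(73), np.uint8(75), np.uint8(79))), (282, (np.uint8(79), np.uint8(81), np.uint8(86))), (284, (np.uint8(79), np.uint8(82), np.uint8(86))), (286, (np.uint8(82), np.uint8(84), np.uint8(89))), (288, (np.uint8(48), np.uint8(50), np.uint8(52)))]
158 [43 43 45] [0.554 0.03  0.105]
160 [42 41 43] [0.554 0.028 0.105]
162 [40 41 43] [0.554 0.026 0.104]
164 [57 42 43] [0.554 0.025 0.105]
166 [113  37  33] [0.553 0.007 0.017]
168 [111  35  32] [0.553 0.005 0.016]
170 [111  36  33] [0.553 0.003 0.017]
[0.53458877 0.00123049 0.016     ] [0.5352843  0.00327659 0.026     ]
[0.58490081 0.00514114 0.016     ] [0.58397018 0.00706085 0.026     ]
```

View pics/w10c.png

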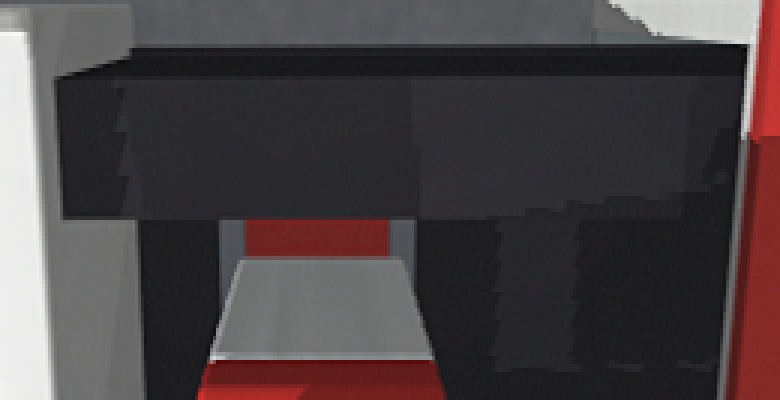

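Request:
move_arm(plan=[1,-6,-1,-2.4,0,1,-6,-1,-2.4,0,1,-6,-1,-2.4,0,1,-6,-1,-2.4,0])

```text
time_s: 17.17
eef_pos: [0.5609, -0.0099, 0.1531]
tcp_rot: [[0.001, 0.997, 0.077], [0.0, 0.077, -0.997], [-1.0, 0.001, -0.0]]
wrist_force: [-0.8, 0.2, -5.4]
grip_width: 0.0417
```

```bash
python3 -c "
from h import *
st();to([.5607,-.0098,.152],4.55);optics.get_image('top');st();to([.5607,-.0098,.152],4.55)"
```

```text
t 17.17 tcp [ 0.5609 -0.0099  0.1531] w 0.0417 F [-0.8  0.2 -5.4]
[[0.001, 0.997, 0.077], [0.0, 0.077, -0.997], [-1.0, 0.001, -0.0]] [-0.31   0.602  0.431  1.835 -0.344  0.778  0.379]
cur yaw 4.43 shift [ 1.1 -0.2 -0.1] turn rad -0.0022 dist 1
t 17.22 tcp [ 0.5608 -0.0099  0.1528] w 0.0419 F [-0.6 -0.6 -3.6]
[[0.001, 0.997, 0.077], [0.0, 0.077, -0.997], [-1.0, 0.001, -0.0]] [-0.31   0.603  0.431  1.835 -0.344  0.778  0.379]
cur yaw 4.42 shift [ 0.8 -0.  -0.1] turn rad -0.0023 dist 1
```

Request:
move_arm(plan=[1,6,0,0,0,1,16,0,0,0,1,28,0,0,0,1,40,0,0,0,1,52,0,0,0,1,63,0,0,0,1,72,0,0,0,1,75,0,0,0])

```text
time_s: 17.88
eef_pos: [0.5594, -0.01, 0.0755]
tcp_rot: [[-0.003, 0.997, 0.077], [-0.0, 0.077, -0.997], [-1.0, -0.003, -0.0]]
wrist_force: [-0.8, 0.1, -4.6]
grip_width: 0.0416
```

```bash
python3 -c "
from h import *
st();optics.get_image('top');st();to([.5607,-.0098,.0575],4.55)"
```

```text
t 17.88 tcp [ 0.5594 -0.01    0.0755] w 0.0416 F [-0.8  0.1 -4.6]
[[-0.003, 0.997, 0.077], [-0.0, 0.077, -0.997], [-1.0, -0.003, -0.0]] [-0.263  0.711  0.361  1.891 -0.41   0.616  0.435]
t 17.93 tcp [ 0.5596 -0.01    0.0757] w 0.0417 F [-0.2  0.4 -4.2]
[[-0.003, 0.997, 0.077], [-0.0, 0.077, -0.997], [-1.0, -0.003, -0.0]] [-0.263  0.71   0.362  1.891 -0.41   0.616  0.435]
cur yaw 4.40 shift [18.2  1.2 -0.1] turn rad -0.0026 dist 18
```

Unobstructed so far. I go down the last stretch slowly.

Request:
move_arm(plan=[1,3,1,0,0,1,6,1,0,0,1,9,1,0,0,1,12,1,0,0,1,14,1,0,0,1,16,1,0,0,1,16,1,0,0])

```text
time_s: 18.52
eef_pos: [0.5613, -0.0099, 0.0611]
tcp_rot: [[-0.001, 0.997, 0.077], [0.0, 0.077, -0.997], [-1.0, -0.001, -0.0]]
wrist_force: [-0.4, -0.7, -4.2]
grip_width: 0.0417
```

Request:
move_arm(plan=[1,1,0,0,0,1,2,0,0,0,1,2,0,0,0])

```text
time_s: 18.77
eef_pos: [0.5616, -0.0099, 0.0594]
tcp_rot: [[-0.0, 0.997, 0.077], [0.0, 0.077, -0.997], [-1.0, -0.0, -0.0]]
wrist_force: [-0.1, 0.4, -4.4]
grip_width: 0.0418
```

Request:
move_arm(plan=[1,1,0,0,0,1,1,0,0,0,1,1,0,0,0])

```text
time_s: 19.02
eef_pos: [0.5617, -0.0099, 0.0589]
tcp_rot: [[0.0, 0.997, 0.077], [0.0, 0.077, -0.997], [-1.0, 0.0, -0.0]]
wrist_force: [-1.0, 1.6, 1.2]
grip_width: 0.0414
```

Request:
move_arm(plan=[1,0.7,0,0,0,1,0.7,0,0,0,1,0.7,0,0,0])

```text
time_s: 19.27
eef_pos: [0.5617, -0.0099, 0.0589]
tcp_rot: [[0.001, 0.997, 0.077], [0.001, 0.077, -0.997], [-1.0, 0.001, -0.001]]
wrist_force: [-2.4, 1.9, 8.4]
grip_width: 0.0414
```

Request:
move_arm(plan=[0.36,-0.7,0,0,0,0.36,-0.7,0,0,0,0.36,-0.7,0,0,0,0.36,-0.7,0,0,0,0.36,-0.7,0,0,0])

```text
time_s: 19.68
eef_pos: [0.5617, -0.01, 0.0584]
tcp_rot: [[0.0, 0.997, 0.077], [-0.0, 0.077, -0.997], [-1.0, 0.0, 0.0]]
wrist_force: [0.2, 0.0, -0.0]
grip_width: 0.0604
```

Request:
move_arm(plan=[0.36,-6,0,0,0,0.36,-18,0,0,0,0.36,-36,0,0,0,0.36,-60,0,0,0,0.36,-90,0,0,0,0.36,-120,0,0,0,0.36,-150,0,0,0,0.36,-165,0,0,0])

```text
time_s: 20.35
eef_pos: [0.5633, -0.0105, 0.2282]
tcp_rot: [[0.006, 0.997, 0.076], [0.0, 0.076, -0.997], [-1.0, 0.006, 0.0]]
wrist_force: [-0.2, -0.2, -0.5]
grip_width: 0.0603
```

```bash
python3 - <<'E'
from h import *
st();snap('wrist','w11');snap('side','s11')
z=cv2.imread('pics/s11.png')[120:260,190:370]; cv2.imwrite('pics/s11c.png',cv2.resize(z,None,fx=4.2,fy=4.2,interpolation=cv2.INTER_CUBIC))
p,P=cloud('w11');v,u=np.mgrid[:384,:512];R=p.astype(int)
m=(R[...,0]>110)&(R[...,1]<70)&(R[...,2]<70)&(abs(P[...,2]-.096)<.01)&(u>200)&(u<310)&(v>100)
q=P[m]; print(len(q),q.mean(0),cv2.minAreaRect((q[:,:2]*1000).astype(np.float32)))
E
```

```text
t 20.35 tcp [ 0.5633 -0.0105  0.2282] w 0.0603 F [-0.2 -0.2 -0.5]
[[0.006, 0.997, 0.076], [0.0, 0.076, -0.997], [-1.0, 0.006, 0.0]] [-0.348  0.513  0.485  1.751 -0.288  0.942  0.329]
1945 [ 0.5614818  -0.01008734  0.09596153] ((561.7318115234375, -12.56711196899414), (41.66618347167969, 65.13301086425781), 3.895559310913086)
```

View pics/w11.png

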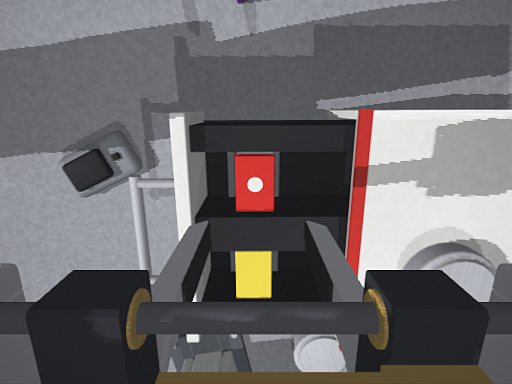

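View pics/s11c.png

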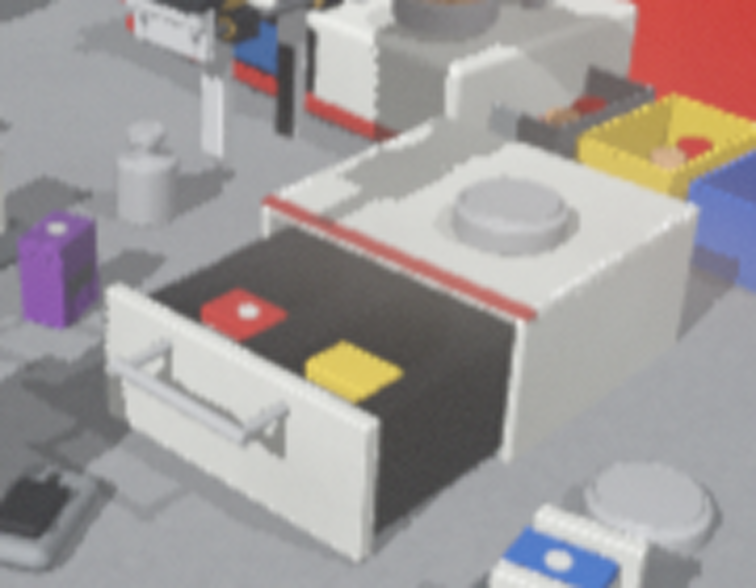

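The red block stands at (255,183) in w11, level with the yellow one and between the sills. The cap is at 96 mm, as expected. Now I return to the handle.

```bash
python3 - <<'E'
from h import *
p,P=cloud('w11'); v,u=np.mgrid[:384,:512]
m=(u>128)&(u<152)&(v>175)&(v<265)&(abs(P[...,2]-.103)<.012)
q=P[m]; 
c,s=np.polyfit(q[:,1],q[:,0],1); print(len(q),c,s, 'x at y=-.073:',s-.073*c, np.median(q[:,0]-c*q[:,1])-.073*c)
to([.4425,-.073,.205],4.55)
E
```

```text
1145 -0.04097785994006319 0.4401373028776928 x at y=-.073: 0.44312868665331745 0.44317982474770584
cur yaw 4.40 shift [  21.5 -125.8   53.2] turn rad -0.0026 dist 138
```

Request:
move_arm(plan=[0.575,0,-20,8,0,0.575,4,-50,21,0,0.575,10,-82,35,0,0.575,16,-108,46,0,0.575,20,-122,52,0,0.575,21,-126,53,0,0.575,21,-126,53,0,0.575,21,-126,53,0], squeeze=25)

```text
time_s: 21.12
eef_pos: [0.4411, -0.072, 0.2025]
tcp_rot: [[0.001, 0.997, 0.078], [0.0, 0.078, -0.997], [-1.0, 0.001, -0.0]]
wrist_force: [0.4, -0.6, 0.3]
grip_width: 0.0396
```

```bash
python3 - <<'E'
from h import *
st(); to([.4425,-.073,.082],4.55)
E
```

```text
t 21.12 tcp [ 0.4411 -0.072   0.2025] w 0.0396 F [ 0.4 -0.6  0.3]
[[0.001, 0.997, 0.078], [0.0, 0.078, -0.997], [-1.0, 0.001, -0.0]] [-0.268  0.381  0.498  2.071 -0.264  0.749  0.472]
cur yaw 4.45 shift [120.5   1.2   1.1] turn rad -0.0018 dist 121
```

Request:
move_arm(plan=[0.575,10,1,1,0,0.575,30,1,1,0,0.575,60,1,1,0,0.575,90,1,1,0,0.575,110,1,1,0,0.575,120,1,1,0,0.575,120,1,1,0])

```text
time_s: 21.7
eef_pos: [0.4412, -0.0724, 0.0802]
tcp_rot: [[-0.003, 0.997, 0.078], [0.001, 0.078, -0.997], [-1.0, -0.003, -0.001]]
wrist_force: [-0.0, -0.1, -0.7]
grip_width: 0.0395
```

Request:
move_arm(plan=[1,0,0,0,0,1,0,0,0,0,1,0,0,0,0,1,0,0,0,0,1,0,0,0,0], squeeze=25)

```text
time_s: 22.12
eef_pos: [0.4415, -0.0733, 0.0831]
tcp_rot: [[0.001, 0.997, 0.077], [0.0, 0.077, -0.997], [-1.0, 0.001, 0.0]]
wrist_force: [0.8, 1.4, 4.3]
grip_width: 0.011
```

```bash
python3 - <<'E'
from h import *
st(); a=np.radians(4.55);s=robot.sense()['eef_pos']; to(s+np.array([np.cos(a),np.sin(a),0])*.16,4.55)
E
```

```text
t 22.12 tcp [ 0.4415 -0.0733  0.0831] w 0.011 F [0.8 1.4 4.3]
[[0.001, 0.997, 0.077], [0.0, 0.077, -0.997], [-1.0, 0.001, 0.0]] [-0.126  0.584  0.33   2.186 -0.44   0.433  0.633]
cur yaw 4.43 shift [  0.2 160.   -0.3] turn rad -0.0021 dist 160
```

Gripped. I push gently at about 10 mm per row (0.12 m/s).

Request:
move_arm(plan=[1,0,3,0,0,1,0,9,0,0,1,0,18,0,0,1,0,28,0,0,1,0,38,0,0,1,0,48,0,0,1,0,58,0,0,1,0,67,0,0], squeeze=40)

```text
time_s: 22.78
eef_pos: [0.5066, -0.068, 0.0831]
tcp_rot: [[-0.003, 0.997, 0.077], [0.001, 0.077, -0.997], [-1.0, -0.003, -0.001]]
wrist_force: [-5.3, 0.6, 8.8]
grip_width: 0.011
```

Request:
move_arm(plan=[1,0,9,0,0,1,0,18,0,0,1,0,28,0,0,1,0,38,0,0,1,0,48,0,0,1,0,57,0,0,1,0,64,0,0,1,0,69,0,0])

```text
time_s: 23.45
eef_pos: [0.576, -0.0624, 0.0831]
tcp_rot: [[-0.002, 0.997, 0.077], [0.001, 0.077, -0.997], [-1.0, -0.002, -0.001]]
wrist_force: [-5.0, 1.1, 6.7]
grip_width: 0.0104
```

```bash
python3 - <<'E'
from h import *
st();print(np.linalg.norm(np.array([.4414,-.073])-robot.sense()['eef_pos'][:2]))
E
```

```text
t 23.45 tcp [ 0.576  -0.0624  0.0831] w 0.0104 F [-5.   1.1  6.7]
[[-0.002, 0.997, 0.077], [0.001, 0.077, -0.997], [-1.0, -0.002, -0.001]] [-0.18   0.723  0.383  1.833 -0.413  0.667  0.523]
0.13499445605894558
```

25 mm remain. I go slower.

Request:
move_arm(plan=[1,0,4,0,0,1,0,8,0,0,1,0,12,0,0,1,0,15,0,0,1,0,18,0,0,1,0,20,0,0,1,0,21,0,0,1,0,22,0,0])

```text
time_s: 24.12
eef_pos: [0.5973, -0.0607, 0.0832]
tcp_rot: [[-0.002, 0.997, 0.077], [0.001, 0.077, -0.997], [-1.0, -0.002, -0.001]]
wrist_force: [-4.6, 0.4, 7.2]
grip_width: 0.0108
```

Request:
move_arm(plan=[1,0,1,0,0,1,0,2,0,0,1,0,3,0,0,1,0,4,0,0,1,0,4,0,0,1,0,4,0,0])

```text
time_s: 24.62
eef_pos: [0.6008, -0.0604, 0.0832]
tcp_rot: [[-0.003, 0.997, 0.077], [0.001, 0.077, -0.997], [-1.0, -0.003, -0.002]]
wrist_force: [-4.6, 0.9, 7.2]
grip_width: 0.011
```

```bash
python3 - <<'E'
from h import *
st();print(np.linalg.norm(np.array([.4414,-.073])-robot.sense()['eef_pos'][:2]))
E
```

```text
t 24.62 tcp [ 0.6008 -0.0604  0.0832] w 0.011 F [-4.6  0.9  7.2]
[[-0.003, 0.997, 0.077], [0.001, 0.077, -0.997], [-1.0, -0.003, -0.002]] [-0.183  0.751  0.389  1.762 -0.409  0.712  0.504]
0.1598921438548423
```

Request:
move_arm(plan=[1,0,1,0,0,1,0,2,0,0,1,0,2,0,0,1,0,3,0,0,1,0,3,0,0])

```text
time_s: 25.03
eef_pos: [0.6007, -0.0604, 0.0831]
tcp_rot: [[-0.009, 0.997, 0.077], [0.002, 0.077, -0.997], [-1.0, -0.009, -0.003]]
wrist_force: [-11.0, 0.6, 13.0]
grip_width: 0.0108
```

```bash
python3 - <<'E'
from h import *
st();print(np.linalg.norm(np.array([.4414,-.073])-robot.sense()['eef_pos'][:2]))
E
```

```text
t 25.03 tcp [ 0.6007 -0.0604  0.0831] w 0.0108 F [-11.    0.6  13. ]
[[-0.009, 0.997, 0.077], [0.002, 0.077, -0.997], [-1.0, -0.009, -0.003]] [-0.183  0.754  0.391  1.756 -0.407  0.722  0.502]
0.15982978495255953
```

Request:
move_arm(plan=[0.575,0,-1,0,0,0.575,0,-2,0,0,0.575,0,-2,0,0,0.575,0,-2,0,0,0.575,-10,-2,0,0,0.575,-40,-2,0,0,0.575,-75,-2,0,0,0.575,-110,-2,0,0])

```text
time_s: 25.7
eef_pos: [0.6033, -0.061, 0.1939]
tcp_rot: [[-0.001, 0.997, 0.077], [-0.0, 0.077, -0.997], [-1.0, -0.001, 0.0]]
wrist_force: [0.2, -0.7, 0.5]
grip_width: 0.0403
```

Request:
move_arm(plan=[0.575,-25,-20,0,0,0.575,-40,-50,0,0,0.575,-50,-80,0,0,0.575,-50,-100,0,0,0.575,-50,-100,0,0,0.575,-50,-100,0,0])

```text
time_s: 26.2
eef_pos: [0.5041, -0.0685, 0.2436]
tcp_rot: [[0.002, 0.997, 0.076], [0.001, 0.076, -0.997], [-1.0, 0.002, -0.0]]
wrist_force: [1.1, -0.4, 0.1]
grip_width: 0.04
```

```bash
python3 - <<'E'
from h import *
st();snap('wrist','w12');snap('side','s12');snap('top','t12')
p,P=cloud('w12'); v,u=np.mgrid[:384,:512]
E
```

```text
t 26.2 tcp [ 0.5041 -0.0685  0.2436] w 0.04 F [ 1.1 -0.4  0.1]
[[0.002, 0.997, 0.076], [0.001, 0.076, -0.997], [-1.0, 0.002, -0.0]] [-0.284  0.418  0.52   1.868 -0.257  0.92   0.432]
```

View pics/w12.png

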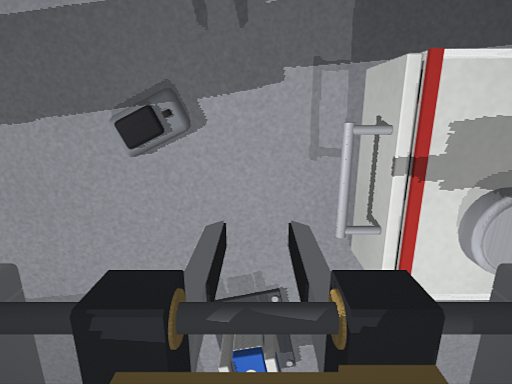

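View pics/s12.png

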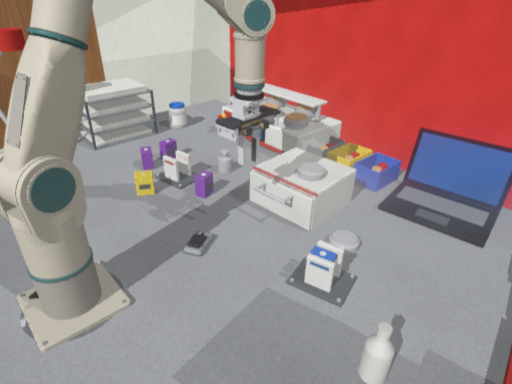

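View pics/t12.png

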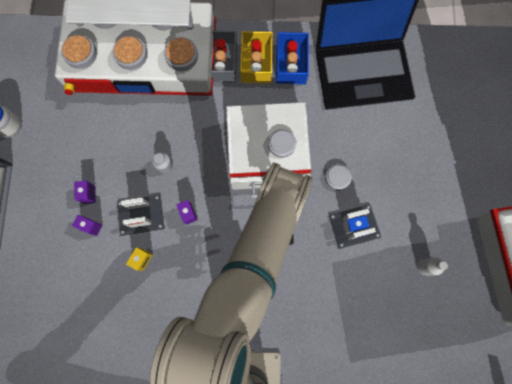

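```bash
python3 - <<'E'
from h import *
p,P=cloud('w12'); v,u=np.mgrid[:384,:512]
m=(u>338)&(u<354)&(v>125)&(v<236)&(abs(P[...,2]-.103)<.012); q=P[m]; i=abs(q[:,1]+.06)<.02; print('handle',len(q),np.median(q[i],0))
for n,(a,b,c,d,z) in dict(mouse=(245,270,258,285,.03),):0 if 0 else None
E
python3 - <<'E'
import sys; sys.path.insert(0,'.')
import os; os.chdir('.')
from h import *
a=np.load('pics/side0.npz')['p'].astype(int);b=np.load('pics/s12.npz')['p'].astype(int)
for n,(u0,u1,v0,v1) in dict(mouse=(180,215,228,258),blue=(285,350,240,300),holdera=(325,362,230,252),holderb=(295,330,160,182),weight=(215,235,148,176),bottle=(355,400,325,384)).items():
    print(n,'mean abs diff',abs(a-b)[v0:v1,u0:u1].mean().round(2))
E
```

```text
handle 1162 [ 0.59924562 -0.05880285  0.10516297]
mouse mean abs diff 2.64
blue mean abs diff 1.05
holdera mean abs diff 0.86
holderb mean abs diff 8.02
weight mean abs diff 27.97
bottle mean abs diff 0.94Traceback (most recent call last):
  File "<stdin>", line 4, in <module>
ValueError: too many values to unpack (expected 2)
```

```bash
python3 - <<'E'
from h import *
a=cloud('top0')[1];b=cloud('t12')[1]
for n,(u,v,h) in dict(holdb=(281,142,.157),holda=(339,177,.027),weight=(161,161,.087),blue=(358,224,.09),bottle=(437,266,.14)).items():
    r=[]
    for P in(a,b):
        q=P[v-15:v+16,u-15:u+16].reshape(-1,3); q=q[abs(q[:,2]-h)<.012]; r.append(np.median(q,0).round(3))
    print(n,r)
ticket.close_job(); st()
E
```

```text
holdb [array([ 0.757, -0.09 ,  0.156]), array([ 0.758, -0.09 ,  0.156])]
holda [array([ 0.685, -0.293,  0.025]), array([ 0.684, -0.294,  0.026])]
weight [array([0.716, 0.313, 0.088]), array([0.715, 0.313, 0.089])]
blue [array([ 0.515, -0.345,  0.091]), array([ 0.514, -0.345,  0.091])]
bottle [array([ 0.386, -0.584,  0.138]), array([ 0.386, -0.583,  0.138])]
the job is handed in; nothing more can be done
the job is handed in; nothing more can be done
```

The job is done and handed in at about 26 s of robot time. I pulled the drawer open to its stop and lifted the red block out of its dock by its narrow ends. I stood it on the bench near (0.414, 0.224) m, let go, and took it again by its broad faces. I set it down in the red pocket at first contact and pushed the drawer shut slowly until it met its stop.

**Block in the pocket:** after letting go, I measured the cap centre at about (0.5615, -0.010) m and the pocket centre at about (0.5607, -0.010) m. The cap was 96 mm high, as expected for the block standing on the pocket floor. This was my last view of the block, as the closed drawer hides it.

**Drawer shut:** the handle moved 159.8 mm from the open stop before the force rose to about 11 N. The wrist camera then put the handle about 1.5 mm from where the arm had left it, within calibration error.

**Bystanders:** the blue-capped block, both holders, the weight and the bottle are within 1 mm of their starting positions in the top view. In the top view the arm hid the mouse, so I checked it only in the side and wrist pictures, and it looks unmoved.

**Disagreements:**
- **Drawer positions:** the top camera read the handle and pocket about 3 mm too low in x, so I used the wrist camera and the handle contact instead.
- **Side picture:** its pixels differ around the weight and holder_b, which I put down to shadows because the depth positions agree.
- **Foam walls:** their tops measured about 104 mm above the bench, not 88 mm, which I take to mean 88 mm above the pocket floor.

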